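Set the head pressure and lock the print head of a tube-label printer

ROBOT

A 6-joint arm with a two-finger parallel gripper is mounted at the origin on the work surface. World frame = base frame: x ahead of the robot, y to its left, z up, the work surface at z = 0. Lengths are in mm, angles in rad, forces in N, time in s.
With the tool pointing down it reaches from about 325 to 775 mm from the base axis. Payload 5.5 kg.
Tool frame: the origin (TCP) lies at the very end of the fingers, on their centre line; the grasp point (between the pads) lies 19 mm behind it (env.tcp_to_grasp is the distance from the TCP to the grasp point, in mm); z points along the fingers, y is the line along which they close (so a half turn about z gives the same grasp; the last joint's range is limited). The gripper opens to 88 mm and grips with 3 to 60 N. Pads are 20 mm wide; open, the fingers measure 115 mm over their backs; the gripper's body (75 mm by 178 mm) begins 61 mm behind the grasp point.
Start: joints at [-1.302, 0.091, 1.231, -0, 1.82, -0.057], TCP at [192.04, -568.451, 222.631] pointing down, gripper open.
Joint ranges: [-2.87, 2.87], [-0.86, 2.18], [0.17, 2.46], [-1.51, 4.65], [0.06, 2.69], [-2.65, 2.65]. Speed limits (rad/s): [2.57, 2.57, 3.01, 3.14, 3.14, 3.14].

INTERFACE

Orientations are given as a 3x3 rotation matrix whose columns are the frame's x, y, z axes.
In Python, from station import env, capture, ticket gives the robot as it stands.
- The arm moves only by the tool apply_moves, never from a script. Its argument "targets" is a list of rows, each a list of 3 entries, a list of its own where there are three numbers: the closure, from -1 (fully open) to 1 (shut), then the shift along the tool's x, y, z in cm, then the turn, a rotation vector about the tool's x, y, z in degrees. A call has 1 to 20 rows; each row shifts and turns the commanded pose from where the row before left it, along the tool's axes as they then stand; what a row does not reach is not made up. A row lasts 1/12 s, in which the tool goes at most 41.7 mm and 7.16 degrees, less where a joint would pass 70% of its speed; a pose out of reach is approached as far as the arm can. A call is refused whole if a number of a shift passes 4.17 or a number of a turn 7.16, either way. A call with a gripper value outside its range is refused whole. The fingers move at their own pace and stop on an object; the grip force is fixed at half the most. Time passes only in rows, so rows that do not move let the fingers close. It gives the time, the measured TCP pose, the force, the opening and the grip force at its end, in the units of the state.
- env.get_state(): the state, without advancing time (a new reading comes with each control period).
- capture(name): name is "scene" or "side" or "wrist"; returns a dict with "image" (480x640x3 uint8, red, green, blue), "camera_matrix" (3x3 intrinsics, pixels), "R" (3x3) and "t" (3): a world point X has camera coordinates R X + t. Camera axes: x right, y down, z forward; pixel columns grow to the right and rows downward; lengths in mm; the calibration is good to about 2 mm. The wrist camera is an equidistant fisheye: a pixel r from the principal point sees the ray r / f radians off the axis. A picture is of the moment at which its call begins. There is no depth.
- ticket.hand_in(): hands the job in; it is judged then, once.
The state is a dict: "time": time; "joint_positions": joint angles; "qvel": joint speeds; "effort": joint torques, N m; "tool_pos": TCP position; "eef_rot": TCP orientation; "force": force on the tool from outside, world axes, zero at the start; "moment": the same for the moment, N m; "finger_gap": finger opening in mm; "gripper_force": force on a finger pad.
Only numpy, scipy, OpenCV 4.12 (cv2) and the standard library are available. Lean on these libraries where they do the work, as an engineer would, in place of code of your own. Each camera call takes 0.05 s, during which the arm holds its last target. There are 200 camera calls.

TASK

The tube-label printer has just been threaded with a fresh roll of labels and its print head is still up. Turn the head-pressure dial to 2, swing the head-lock lever forward and all the way down so that the head is locked on the labels, and let go of both. Leave the other things on the bench where they are.

Things in the scene. Friction and masses are not known exactly. Their poses are not given: they have to be found in the camera images.
- printer: White label printer, fixed, 370 deep (x) x 255 wide (y) x 307 mm high. Origin on the bench, 200 mm behind its front; x runs from its front (x = -200, facing the robot) to its back (x = 170), y to its left, z up. Left of y = 0: closed housing up to 307 mm, its front sloping from x = -200, z = 140 to x = -100, z = 285. Right of it (y -140 to 0): open print side, base 65 mm high, head near the front.
- spindle (a point): Middle of the ribbon spindle with a bare cardboard core, 38 mm thick, level, its axis along the printer's y, 120 mm long from the housing (x = -88, z = 262 mm of the printer). It stands over the raised lever and bars the gripper's way straight down: reach the lever from the front, the tool's body leaning 30 to 45 degrees towards the printer's front.
- head_lever (a joint): Head-lock lever (rad). 0: fully down, level, pointing to the printer's front, head locked. Grows as it is raised: 1.57 straight up, more leans back (stop at 1.9). Starts raised, stays where left, turns with about 0.10 N m (2.5 N near its end). The head rises and drops with it.
- lever_pivot (a point): Axis of the lever, along the printer's y (x = -105, y = -112, z = 155 mm of the printer). Two steel cheeks, 22 mm over both, flank the lever here; they reach 14 mm above the axis, 15 mm in front of it and 19 mm behind.
- lever_grip (a point): Middle of the plain black lever, 45 mm from its axis. The lever is 60 mm long from the axis, 12 mm wide (along the axis) and 7 mm thick, 10 mm over its last 20 mm. Nothing stands beside it to the right; the dial plate is 29 mm and the dial knob 40 mm to its left. x runs from the lever's end to its axis, y along the axis.
- pressure_dial (a joint): Head-pressure dial (rad): number = 1 + angle / 0.45, so 1 is 0, 2 is 0.45, 3 is 0.90, 4 is 1.35, 5 is 1.80 (stops at 1 and 5). Grows clockwise as seen looking onto the knob's end. Click stops hold it at each number: up to 0.05 N m to turn on; let go, it slips into the nearest number.
- dial_top (a point): Middle of the free end of the black knurled dial knob, 32 mm in diameter, 24 mm high. z is the knob's axis, pointing out of it, leaning 36 degrees from upright towards the printer's front. A white line on its top and side points to the number.
- dial_plate (a point): Middle of the face of the fixed round plate under the knob, 54 mm in diameter (x = -135, y = -50, z = 155 mm of the printer), 24.5 mm below the knob's end. Black numbers 1 to 5 stand round it clockwise: 1 on the left, 3 at its highest point (uphill, away from the front), 5 on the right.
- wire_rack: Bystander: blue wire rack, 184 x 94 x 66 mm, tubes up to 90 mm high, left of the printer. Origin under its middle.
- tube_block: Bystander: yellow tube block, 200 x 75 x 48 mm, tubes up to 62 mm high, to the right. Origin under its middle.
- media_bottle: Bystander: glass bottle, 68 mm in diameter, 150 mm high, to the right of the printer. Origin under its middle.
- cleaner_bottle: Bystander: small white bottle, 44 mm in diameter, 105 mm high, close to the printer's right side. Origin under its middle.
- spare_roll: Bystander: spare roll of labels standing on its flat side, 90 mm in diameter, 50 mm high, in front of the printer. Origin under its middle.
- marker: Bystander: marker pen, 14 mm thick, 135 mm long, lying in front of the printer. Origin under its middle.
- freezer_box: Bystander: dark blue box, 136 x 136 x 52 mm, to the right. Origin under its middle.

How it is judged (in metres and radians):
At the end, for the whole second after the job is handed in: The head-lock lever is fully down (within 0.12 rad, 7 degrees, of its stop), the pressure dial rests at 2 (angle 0.28 to 0.62 rad), both are still, and none of the other things was ever shifted by more than 30 mm (value of joint head_lever below 0.12 rad and value of joint pressure_dial between 0.28 and 0.62 rad and velocity of joint head_lever between -0.1 and 0.1 rad/s and velocity of joint pressure_dial between -0.1 and 0.1 rad/s); the robot touches nothing.
It fails at once if one of the other things on the bench is shifted by more than 30 mm (distance of any of wire_rack, tube_block, media_bottle, cleaner_bottle, spare_roll, marker, freezer_box from where it was at the start of the episode above 0.03 m).
It also fails if it takes over 54 s, if anything falls off the work surface, if the arm or the gripper's body presses on something with over 40 N, if the wrist force passes 120 N, or if a joint passes its speed limit or range.

## Working session

There is one attempt and no reset: what is moved stays moved. The work goes in short steps, Python scripts to look and compute and a tool call to move; the robot and the scene stay as the last step left them, time stands still between calls to the robot, and variables do not carry over. Pictures are saved under pics/ and viewed, at most 10 in all, crops included, and the job is handed in when it is done.

Besides the shell and the picture viewer there is one more tool, called after "Emit:" as name(argument=value, ...) on one line, values as JSON. apply_moves: Moves the arm, as the interface text tells. Its arguments: {"type":"object","properties":{"targets":{"type":"array","items":{"type":"array"}}},"required":["targets"]}

```bash
ls; mkdir -p pics
python3 - <<'E'
from station import env,capture
import cv2,pickle
d={}
for n in("scene","side","wrist"):
    c=capture(n);d[n]=c;cv2.imwrite(f"pics/{n}0.png",c["image"][...,::-1])
pickle.dump(d,open("c0.pkl","wb"))
for n in d: print(n,d[n]["camera_matrix"].round(1).tolist(),(-d[n]["R"].T@d[n]["t"]).round(0),d[n]["R"].round(3).tolist())
s=env.get_state();print(s["tool_pos"],s["eef_rot"],s["time"])
E
```

```text
pics
scene [[618.2, 0.0, 310.2], [0.0, 618.2, 230.0], [0.0, 0.0, 1.0]] [ 1132. -1079.  1363.] [[0.879, 0.476, 0.012], [0.339, -0.609, -0.717], [-0.334, 0.634, -0.697]]
side [[580.5, 0.0, 320.6], [0.0, 580.5, 253.3], [0.0, 0.0, 1.0]] [-398.  455. 1471.] [[-0.418, -0.909, -0.001], [-0.705, 0.324, -0.631], [0.574, -0.263, -0.776]]
wrist [[371.6, 0.0, 318.2], [0.0, 371.6, 241.4], [0.0, 0.0, 1.0]] [ 268. -543.  383.] [[0.321, -0.947, -0.003], [-0.906, -0.308, 0.292], [-0.278, -0.091, -0.956]]
[ 191.97301043 -568.24021973  221.78259063] [[ 9.47394603e-01  3.20067669e-01 -3.90830836e-04]
 [ 3.20067898e-01 -9.47393562e-01  1.40702261e-03]
 [ 8.00718304e-05 -1.45809803e-03 -9.99998934e-01]] 0.15
```

View pics/scene0.png

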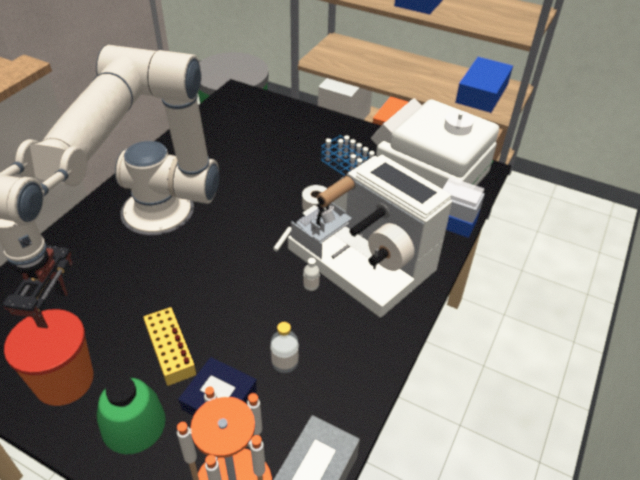

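View pics/side0.png

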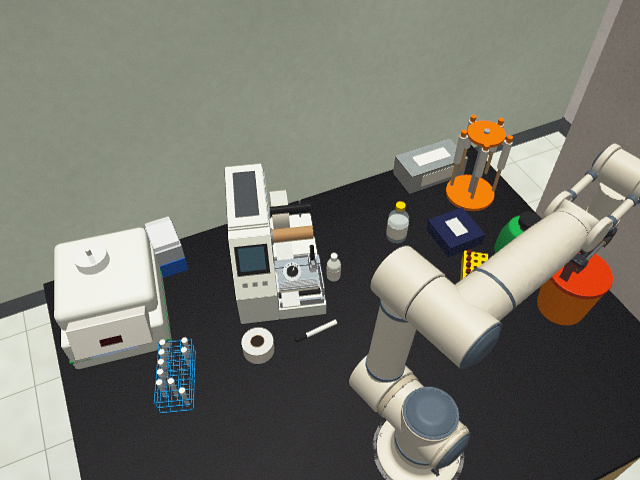

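The scene view has the printer around (370,230). In the side view it is around (275,245), with the dial near (292,271) and the raised lever near (312,255). I'll enlarge both views for keypoints.

Run:
```python
import cv2,pickle,numpy as np
d=pickle.load(open("c0.pkl","rb"))
a=d["side"]["image"][160:325,220:345,::-1]   # 125x165
b=d["scene"]["image"][145:315,270:450,::-1]
a=cv2.resize(a,None,fx=3.6,fy=3.6,interpolation=cv2.INTER_CUBIC) #450 x 594
b=cv2.resize(b[:, :],None,fx=3.5,fy=3.5,interpolation=cv2.INTER_CUBIC)
b=b[:595]; 
cv2.imwrite("pics/side_c.png",a);cv2.imwrite("pics/scene_c.png",b[:, :])
print(a.shape,b.shape)
```

```text
(594, 450, 3) (595, 630, 3)
```

View pics/side_c.png

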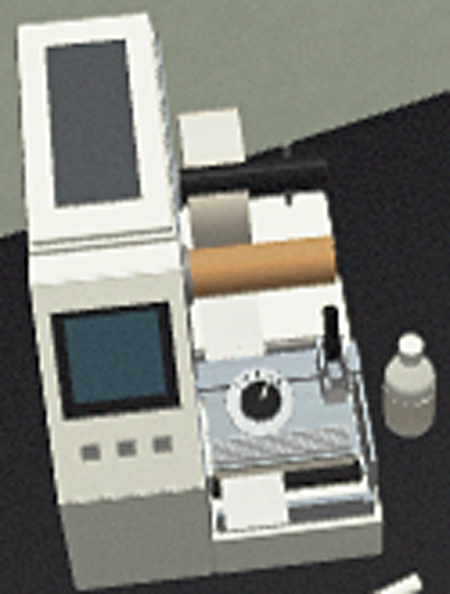

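View pics/scene_c.png

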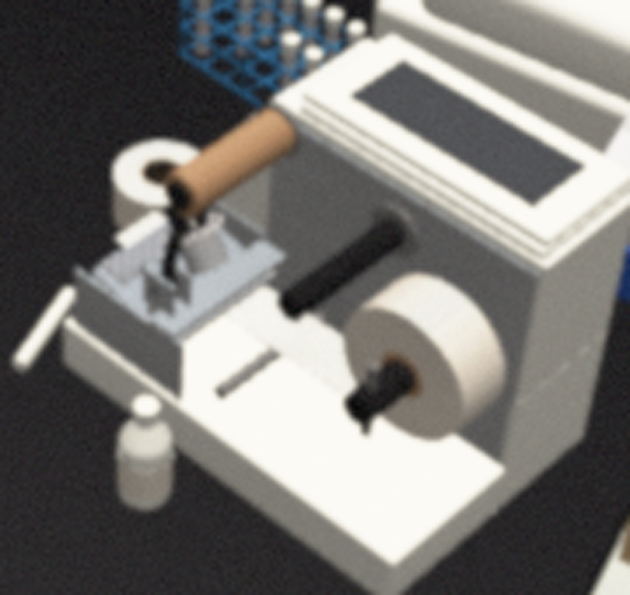

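```bash
cat > h.py <<'E'
import numpy as np,cv2,pickle
def proj(c,X):
    p=(c["R"]@np.atleast_2d(X).T).T+c["t"];K=c["camera_matrix"]
    return np.c_[K[0,0]*p[:,0]/p[:,2]+K[0,2],K[1,1]*p[:,1]/p[:,2]+K[1,2]]
def T(q,P):
    c,s=np.cos(q[2]),np.sin(q[2]);P=np.atleast_2d(np.asarray(P,float))
    return P@np.array([[c,-s,0],[s,c,0],[0,0,1]]).T+[q[0],q[1],0]
E
python3 - <<'E'
from h import *
from scipy.optimize import least_squares
d=pickle.load(open("c0.pkl","rb"))
S=[((259,402),(-135,-50,157)),((334,260),(-88,-120,262)),((380,553),(-200,-140,0)),((80,588),(-200,115,0)),((60,502),(-200,115,140)),((183,250),(-100,0,285)),((30,255),(-100,115,285))]
C=[((545,265),(170,0,307)),((395,562),(170,-140,65)),((168,292),(-105,-112,160)),((65,360),(-200,-140,0))]
def res(q):
    r=[(proj(d["side"],T(q,X))[0]-(np.array(p)/3.6+[220,160])) for p,X in S]
    r+=[(proj(d["scene"],T(q,X))[0]-(np.array(p)/3.5+[270,145])) for p,X in C]
    return np.ravel(r)
best=min((least_squares(res,[600,100,y],loss="soft_l1") for y in(-.5,0,.5)),key=lambda r:r.cost)
print(best.x,best.cost);print(best.fun.reshape(-1,2).round(1).tolist())
q=best.x;np.save("q.npy",q)
print(T(q,[(-135,-50,155),(-105,-112,155),(-88,-60,262)]).round(1))
# lever angle: project tip for several angles; both crops
for a in(1.2,1.4,1.57,1.75,1.9):
    X=T(q,(-105-60*np.cos(a),-112,155+60*np.sin(a)))
    print(a,((proj(d["side"],X)[0]-[220,160])*3.6).round(),((proj(d["scene"],X)[0]-[270,145])*3.5).round())
n=np.array([-np.sin(np.radians(36)),0,np.cos(np.radians(36))])
t=np.array([-135,-50,155])+24.5*n;up=np.array([np.cos(np.radians(36)),0,np.sin(np.radians(36))]);l=np.array([0,1,0])
print("dialtop",((proj(d["side"],T(q,t))[0]-[220,160])*3.6).round())
for k in range(1,6):
    f=(k-3)*.45;v=up*np.cos(f)-l*np.sin(f)
    print(k,((proj(d["side"],T(q,t+16*v))[0]-[220,160])*3.6).round(),((proj(d["side"],T(q,t-24.5*n+23*v))[0]-[220,160])*3.6).round())
E
```

```text
[ 7.00773109e+02  1.13205452e+02 -3.05623661e-01] 24.895698123599303
[[0.2, -3.0], [1.4, -2.4], [0.4, 0.9], [-1.2, 0.2], [-1.1, -2.9], [-0.1, 2.2], [-0.1, 4.8], [2.0, -2.3], [-0.9, 3.7], [-0.2, -1.8], [-0.3, 5.3]]
[[557.  106.1 155. ]
 [566.9  38.  155. ]
 [598.8  82.5 262. ]]
1.2 [335. 333.] [149. 225.]
1.4 [334. 319.] [160. 230.]
1.57 [332. 308.] [169. 235.]
1.75 [330. 298.] [178. 243.]
1.9 [329. 292.] [186. 250.]
dialtop [261. 392.]
1 [243. 381.] [235. 377.]
2 [250. 374.] [245. 368.]
3 [258. 371.] [257. 364.]
4 [268. 373.] [270. 366.]
5 [275. 378.] [281. 373.]
```

Run:
```python
from h import *
from scipy.optimize import least_squares
d=pickle.load(open("c0.pkl","rb"))
S=[((259,402),(-135,-50,157)),((334,260),(-88,-120,262)),((183,250),(-100,0,285)),((30,255),(-100,115,285)),((18,28),(170,115,307)),((150,14),(170,0,307)),((334,375),(-105,-112,155)),
 ((60,502),(-200,115,140)),((80,588),(-200,115,0)),((380,530),(-200,-140,65)),((380,553),(-200,-140,0)),((204,490),(-200,0,140))]
C=[((545,265),(170,0,307)),((395,562),(170,-140,65)),((168,292),(-105,-112,160)),((65,325),(-200,-140,65)),((65,360),(-200,-140,0)),((500,470),(170,0,65))]
def res(q):
    r=[(proj(d["side"],T(q,X))[0]-(np.array(p)/3.6+[220,160])) for p,X in S]
    r+=[(proj(d["scene"],T(q,X))[0]-(np.array(p)/3.5+[270,145])) for p,X in C]
    return np.ravel(r)
best=least_squares(res,[700,110,-.3],loss="cauchy",f_scale=.7)
q=best.x
print(q,best.cost);print(best.fun.reshape(-1,2).round(1).tolist())
# wireframe overlay
im={}
n=np.array([-.588,0,.809]);up=np.array([.809,0,.588])
lines=[[(-200,115,0),(-200,-140,0),(-200,-140,65),(170,-140,65),(170,0,65),(170,0,307),(170,115,307),(-100,115,307),(-100,0,307),(170,0,307)],[(-100,115,285),(-100,0,285),(-200,0,140),(-200,115,140),(-100,115,285)],[(-200,115,140),(-200,115,0)],[(-200,-140,0),(170,-140,0)],
 [(-88,0,262),(-88,-120,262)],[(-105,-112,155),(-105,-112,215)]]
f=np.linspace(0,6.3,40)
for r,h in((27,0),(16,24.5)): lines.append([np.array([-135,-50,155])+h*n+r*(up*np.cos(a)+np.array([0,1,0])*np.sin(a)) for a in f])
for nm,o,s,crop in(("side",(220,160),3.2,"a"),("scene",(270,145),2.2,"b")):
    g=d[nm]["image"][o[1]:o[1]+180,o[0]:o[0]+(125 if nm=="side" else 180),::-1]
    g=cv2.resize(g,None,fx=s,fy=s,interpolation=cv2.INTER_CUBIC)
    for L in lines:
        p=((proj(d[nm],T(q,L))-o)*s).astype(np.int32);cv2.polylines(g,[p],False,(0,0,255),1)
    im[nm]=g
H=max(g.shape[0] for g in im.values())
o=np.hstack([cv2.copyMakeBorder(g,0,H-g.shape[0],0,0,cv2.BORDER_CONSTANT) for g in im.values()])
print(o.shape);cv2.imwrite("pics/ov.png",o);np.save("q.npy",q)
```

```text
[ 7.01322813e+02  1.13765511e+02 -3.02195140e-01] 15.514044229250459
[[0.1, -3.1], [1.2, -2.6], [-0.2, 2.1], [-0.2, 4.8], [-0.4, -5.3], [1.7, -4.8], [-0.5, -5.5], [-1.1, -2.8], [-1.2, 0.2], [0.5, -5.1], [0.4, 0.7], [0.1, -3.9], [2.5, -2.5], [-0.3, 3.7], [0.1, -1.7], [-0.4, 0.3], [-0.1, 5.4], [2.7, 2.5]]
(576, 796, 3)
```

View pics/ov.png

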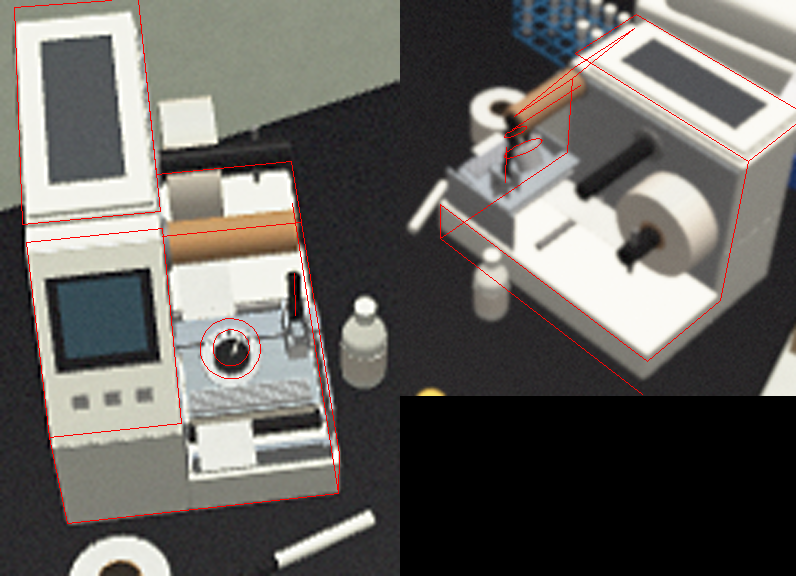

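Run:
```python
from h import *
from scipy.optimize import least_squares
d=pickle.load(open("c0.pkl","rb"))
N="plate spindEnd backL backR pivot slopeBL baseFR slopeBR botL botR | hBR baseBR pivot baseFR botFR back0".replace("| ","").split()
S=[((259,402),(-135,-50,157)),((334,260),(-88,-120,262)),((18,28),(170,115,307)),((150,14),(170,0,307)),((334,375),(-105,-112,155)),
 ((60,502),(-200,115,140)),((380,530),(-200,-140,65)),((204,490),(-200,0,140)),((80,588),(-200,115,0)),((380,553),(-200,-140,0))]
C=[((545,265),(170,0,307)),((395,562),(170,-140,65)),((168,292),(-105,-112,160)),((65,325),(-200,-140,65)),((65,360),(-200,-140,0)),((500,470),(170,0,65))]
def res(q,full=False):
    A=np.r_[1,1,q[4]] if len(q)>4 else 1
    z=[0,0,q[3]] if len(q)>3 else 0
    r=[(proj(d["side"],T(q,np.array(X)*A)+z)[0]-(np.array(p)/3.6+[220,160])) for p,X in S]
    r+=[(proj(d["scene"],T(q,np.array(X)*A)+z)[0]-(np.array(p)/3.5+[270,145])) for p,X in C]
    return np.ravel(r)
for x0 in([700,110,-.3],[700,110,-.3,0],[700,110,-.3,0,1]):
    b=least_squares(res,x0,loss="soft_l1")
    print(b.x.round(3),round(b.cost,1))
    for n,r in zip(N,b.fun.reshape(-1,2).round(1)): print(n,r,end="; ")
    print()
```

```text
[ 6.93029e+02  1.19229e+02 -2.94000e-01] 32.2
plate [-0.2 -0.6]; spindEnd [ 0.9 -0.3]; backL [-1.7 -2.8]; backR [ 0.6 -2.5]; pivot [-0.8 -3.1]; slopeBL [-1.3  0.3]; baseFR [ 0.5 -2.7]; slopeBR [-0. -1.]; botL [-1.5  3.3]; botR [0.4 3.1]; hBR [ 0.5 -5.2]; baseBR [-1.7  1. ]; pivot [-1.6 -3.6]; baseFR [-2.  -1.3]; botFR [-1.7  3.8]; back0 [ 1.  -0.2]; 
[ 6.95354e+02  1.18859e+02 -2.94000e-01 -6.84900e+00] 28.0
plate [-0.3  0.3]; spindEnd [0.7 0.7]; backL [-1.5 -1.6]; backR [ 0.6 -1.3]; pivot [-0.9 -2.3]; slopeBL [-1.2  1. ]; baseFR [ 0.3 -2.1]; slopeBR [-0.1 -0.3]; botL [-1.4  3.8]; botR [0.1 3.7]; hBR [ 0.9 -2.8]; baseBR [-1.2  3.1]; pivot [-1.  -1.5]; baseFR [-1.4  0.7]; botFR [-1.1  5.7]; back0 [1.4 1.8]; 
[ 6.96511e+02  1.18084e+02 -2.93000e-01  6.11600e+00  9.28000e-01] 18.5
plate [-0.2 -0.5]; spindEnd [0.8 1.7]; backL [-1.1  0.4]; backR [0.8 0.6]; pivot [-0.8 -3.1]; slopeBL [-1.1  0. ]; baseFR [ 0.4 -4.1]; slopeBR [ 0.  -1.3]; botL [-1.7  1.1]; botR [0.3 0.9]; hBR [0.8 0.1]; baseBR [-0.5  1.5]; pivot [-0.7 -1.5]; baseFR [-1.2 -1. ]; botFR [-0.9  3.1]; back0 [2.1 0.2];
```

Emit:
apply_moves(targets=[[-1,[1,-1.4,-1.5],[0,0,0]],[-1,[2.05,-2.83,-0.5],[0,0,0]],[-1,[2.05,-2.83,-0.5],[0,0,0]],[-1,[2.05,-2.83,-0.5],[0,0,0]],[-1,[2.05,-2.83,-0.5],[0,0,0]],[-1,[2.05,-2.83,-0.5],[0,0,0]],[-1,[2.05,-2.83,-0.5],[0,0,0]],[-1,[2.05,-2.83,-0.5],[0,0,0]],[-1,[2.05,-2.83,-0.5],[0,0,0]],[-1,[2.05,-2.83,-0.5],[0,0,0]],[-1,[2.05,-2.83,-0.5],[0,0,0]],[-1,[2.05,-2.83,-0.5],[0,0,0]],[-1,[2.05,-2.83,-0.5],[0,0,0]],[-1,[2.05,-2.83,-0.5],[0,0,0]],[-1,[2.05,-2.83,-0.5],[0,0,0]],[-1,[2.05,-2.83,-0.5],[0,0,0]],[-1,[2.05,-2.83,-0.5],[0,0,0]],[-1,[2.05,-2.83,-0.5],[0,0,0]],[-1,[2.05,-2.83,-0.5],[0,0,0]],[-1,[2.05,-2.83,-0.5],[0,0,0]]])

```text
time: 1.82
tool_pos: [393.9, 84.0, 332.8]
eef_rot: [[0.947, 0.32, 0.0], [0.32, -0.947, -0.0], [0.0, 0.0, -1.0]]
force: [0.1, -1.2, -0.3]
finger_gap: 87.7
gripper_force: 0.0
```

Emit:
apply_moves(targets=[[-1,[0,0,0],[0,0,-7.15]],[-1,[0,0,0],[0,0,-7.15]],[-1,[0,0,0],[0,0,-7.15]],[-1,[0,0,0],[0,0,-7.15]],[-1,[0,0,0],[0,0,-7.15]],[-1,[0,0,0],[0,0,-7.15]],[-1,[0,0,0],[0,0,-7.15]],[-1,[0,0,0],[0,0,-7.15]],[-1,[0,0,0],[0,0,-7.15]],[-1,[0,0,0],[0,0,-7.15]],[-1,[0,0,0],[0,0,-7.15]],[-1,[0,0,0],[0,0,-7.15]],[-1,[0,0,0],[0,0,-7.15]],[-1,[0,0,0],[0,0,-7.15]],[-1,[0,0,0],[0,0,-7.15]],[-1,[0,0,0],[0,0,-7.15]],[-1,[0,0,0],[0,0,-7.15]],[-1,[0,0,0],[0,0,-7.15]],[-1,[0,0,0],[0,0,-7.15]],[-1,[0,0,0],[0,0,-7.15]]])

```text
time: 3.48
tool_pos: [393.9, 82.1, 332.4]
eef_rot: [[-0.951, 0.309, -0.0], [0.309, 0.951, -0.0], [0.0, -0.0, -1.0]]
force: [-0.1, -0.4, 0.2]
finger_gap: 87.9
gripper_force: 0.0
```

```bash
cat >> h.py <<'E'
from scipy.spatial.transform import Rotation as Ro
q0=np.array([695,118.5,-.294])
def frame(q,lean,spin=0):  # tool leaning `lean` deg to the printer's front, y_t = y_p; spin about tool z
    c,s=np.cos(q[2]),np.sin(q[2]);xp=np.array([c,s,0]);yp=np.array([-s,c,0]);a=np.radians(lean)
    z=np.sin(a)*xp-np.cos(a)*np.array([0,0,1.]);R=np.c_[np.cross(yp,z),yp,z]
    return R@Ro.from_rotvec([0,0,np.radians(spin)]).as_matrix()
def go(st,p,R):
    R0=np.array(st["eef_rot"]);d=R0.T@(np.array(p)-st["tool_pos"])/10
    w=Ro.from_matrix(R0.T@R).as_rotvec(degrees=True)
    dn=R.T@(np.array(p)-st["tool_pos"])/10
    print("shift first (old axes, cm)",d.round(2),"| turn deg",w.round(1),"| shift after turn (new axes)",dn.round(2))
E
python3 - <<'E'
from h import *
from station import env
s=env.get_state();print(s["time"],s["tool_pos"],s["joint_positions"],s["force"])
n=-frame(q0,36)[:,2]
go(s,T(q0,(-135,-60,155))[0]+150*n,frame(q0,36))
E
```

```text
3.4833 [393.85953624  82.10058181 332.41113809] [ 1.20874142e-01 -3.76815225e-01  1.45621862e+00  3.23266172e-05
  2.06262222e+00 -1.13615346e+00] [-0.06478157 -0.40332638  0.15368248]
shift first (old axes, cm) [-5.33  6.32  5.6 ] | turn deg [ -0.4 -36.   -1.1] | shift after turn (new axes) [-1.11  6.21  7.74]
```

Emit:
apply_moves(targets=[[-1,[0,0,0],[0,-6,0]],[-1,[0,0,0],[0,-6,0]],[-1,[0,0,0],[0,-6,0]],[-1,[0,0,0],[0,-6,0]],[-1,[0,0,0],[0,-6,0]],[-1,[0,0,0],[0,-6,-1]],[-1,[-0.3,2,2],[0,0,0]],[-1,[-0.4,2,2],[0,0,0]],[-1,[-0.4,2,2],[0,0,0]],[-1,[0,0,0],[0,0,0]]])

```text
time: 4.32
tool_pos: [454.7, 127.3, 284.2]
eef_rot: [[-0.778, 0.299, 0.553], [0.235, 0.954, -0.185], [-0.583, -0.015, -0.812]]
force: [0.4, 0.3, -0.5]
finger_gap: 87.8
gripper_force: 0.0
```

Run:
```python
from h import *
from station import env,capture
c=capture("wrist");pickle.dump(c,open("w1.pkl","wb"))
cv2.imwrite("pics/w1.png",cv2.resize(c["image"][...,::-1],(800,600),interpolation=cv2.INTER_CUBIC))
s=env.get_state();print(s["tool_pos"],(-c["R"].T@c["t"]).round(),c["R"].round(2).tolist(),s["joint_positions"])
```

```text
[453.90175336 126.17989102 286.31355382] [302. 176. 368.] [[0.3, 0.95, -0.01], [0.58, -0.17, 0.8], [0.76, -0.24, -0.61]] [ 0.52756742 -0.67338656  1.85649004 -0.45547293  1.5215188  -0.82344046]
```

View pics/w1.png

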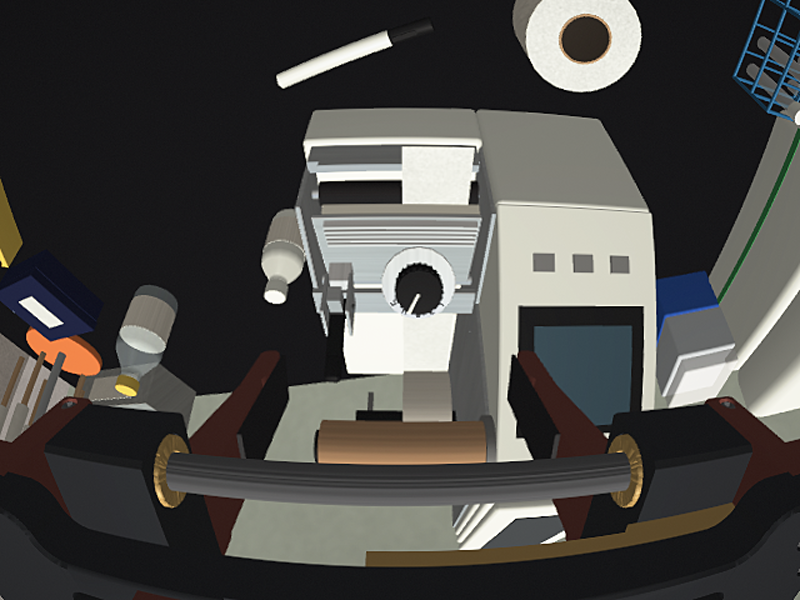

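```bash
cat >> h.py <<'E'
def fproj(c,X):
    p=(c["R"]@np.atleast_2d(X).T).T+c["t"];K=c["camera_matrix"];r=np.hypot(p[:,0],p[:,1]);th=np.arctan2(r,p[:,2])
    return np.c_[K[0,2]+K[0,0]*th*p[:,0]/r,K[1,2]+K[0,0]*th*p[:,1]/r]
E
python3 - <<'E'
from h import *
from scipy.optimize import least_squares
d=pickle.load(open("c0.pkl","rb"));w=pickle.load(open("w1.pkl","rb"))
S=[((259,402),(-135,-50,156)),((334,260),(-88,-120,262)),((18,28),(170,115,307)),((150,14),(170,0,307)),((60,502),(-200,115,140))]
C=[((545,265),(170,0,307)),((395,562),(170,-140,65)),((65,325),(-200,-140,65))]
W=[((419,286),(-135,-50,155)),((497,203),(-200,0,140)),((652,213),(-200,115,140)),((316,448),(-88,-120,262)),((600,120),(-200,115,0)),((477,110),(-200,0,0)),((312,110),(-200,-140,0)),((305,143),(-200,-140,65))]
WN=[1,1,1,1,0,0,0,0]
def res(q,full=0):
    z=[0,0,q[3]] if len(q)>3 else 0
    r=[(fproj(w,T(q,X)+z)[0]-np.array(p)/1.25)*(1 if full else k) for (p,X),k in zip(W,WN)]
    r+=[(1 if full else .5)*(proj(d["side"],T(q,X)+z)[0]-(np.array(p)/3.6+[220,160])) for p,X in S]
    r+=[(1 if full else .5)*(proj(d["scene"],T(q,X)+z)[0]-(np.array(p)/3.5+[270,145])) for p,X in C]
    return np.ravel(r)
for x0 in([695,118,-.3],[695,118,-.3,0]):
    b=least_squares(res,x0,loss="soft_l1");print(b.x.round(3),b.cost.round(2));print(res(b.x,1).reshape(-1,2).round(1).tolist())
    q=b.x if len(x0)==3 else q
np.save("q.npy",q);print(T(q,[(-135,-50,155),(-105,-112,155)]))
g=cv2.resize(w["image"][...,::-1],(800,600),interpolation=cv2.INTER_CUBIC)
n=np.array([-.588,0,.809]);up=np.array([.809,0,.588]);f=np.linspace(0,6.3,40);L=[]
for r,h in((27,0),(16,24.5)): L.append([np.array([-135,-50,155])+h*n+r*(up*np.cos(a)+np.array([0,1,0])*np.sin(a)) for a in f])
for k in range(1,6):
    a=(k-3)*.45;L.append([np.array([-135,-50,155])+24.5*n+r*(up*np.cos(a)-np.array([0,1,0])*np.sin(a)) for r in(12,16)])
L.append([(-88,-120,262),(-88,0,262)])
L.append([(-88+19*np.cos(a),-120,262+19*np.sin(a)) for a in f])
for a in(1.4,1.57,1.75): L.append([(-105,-112,155),(-105-60*np.cos(a),-112,155+60*np.sin(a))])
for l in L: cv2.polylines(g,[(fproj(w,T(q,l))*1.25).astype(np.int32)],False,(0,0,255),1)
g=cv2.resize(g[230:490,280:510],None,fx=2.3,fy=2.3,interpolation=cv2.INTER_CUBIC);cv2.imwrite("pics/w1o.png",g)
for a in(1.2,1.4,1.57,1.75,1.9): print(a,(fproj(w,T(q,(-105-60*np.cos(a),-112,155+60*np.sin(a))))*1.25).round())
E
```

```text
[ 6.96565e+02  1.18894e+02 -2.95000e-01] 7.12
[[-0.7, -1.2], [0.1, 0.6], [-0.1, -0.2], [0.5, -1.0], [-3.7, -6.6], [-2.8, -6.7], [1.5, -6.3], [-3.0, -1.4], [-0.6, -1.3], [0.4, -1.1], [-1.9, -3.6], [0.3, -3.3], [-1.7, -0.8], [1.7, -4.6], [-0.7, 1.6], [-1.0, -0.9]]
[ 6.95936e+02  1.19065e+02 -2.94000e-01  8.32000e-01] 6.8
[[-0.9, -0.9], [0.1, 0.7], [0.3, -0.2], [0.2, -0.3], [-3.5, -6.8], [-2.9, -6.8], [1.2, -6.4], [-3.5, -1.3], [-0.5, -1.3], [0.5, -1.2], [-2.0, -3.7], [0.3, -3.4], [-1.7, -0.7], [1.6, -5.0], [-0.7, 1.3], [-1.2, -1.2]]
[[552.85584407 110.37190109 155.        ]
 [563.50159249  42.32288904 155.        ]]
1.2 [[326. 356.]]
1.4 [[328. 369.]]
1.57 [[330. 377.]]
1.75 [[332. 382.]]
1.9 [[334. 385.]]
```

View pics/w1o.png

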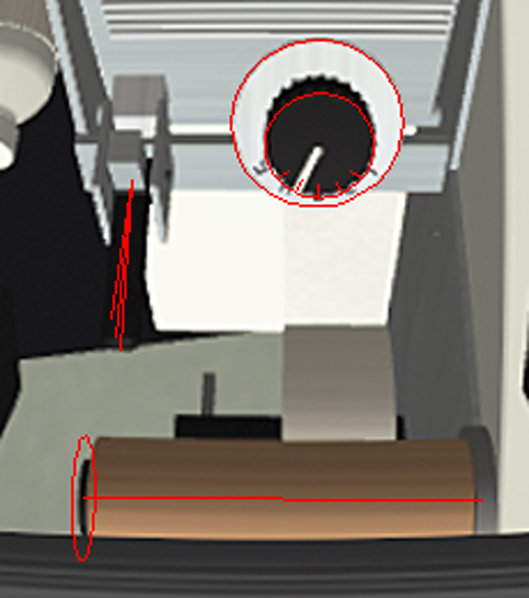

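Run:
```python
from h import *
from station import env
q=np.load("q.npy");s=env.get_state()
R=frame(q,36,26);n=-R[:,2]
go(s,T(q,(-135,-50,155))[0]+60*n,R)
```

```text
shift first (old axes, cm) [-0.37  1.54 10.43] | turn deg [-1.  -0.1 26.1] | shift after turn (new axes) [ 0.32  1.37 10.46]
```

Emit:
apply_moves(targets=[[-0.2,[0,0,0],[-1,0,6.1]],[-0.2,[0,0,0],[0,0,5]],[-0.2,[0,0,0],[0,0,5]],[-0.2,[0,0,0],[0,0,5]],[-0.2,[0,0,0],[0,0,5]],[-0.2,[0.1,0.4,3],[0,0,0]],[-0.2,[0.1,0.5,3],[0,0,0]],[-0.2,[0.1,0.5,3],[0,0,0]],[-0.2,[0,0,1.4],[0,0,0]],[-0.2,[0,0,0],[0,0,0]],[-0.2,[0,0,0],[0,0,0]]])

```text
time: 5.28
tool_pos: [519.0, 119.9, 208.5]
eef_rot: [[-0.565, 0.602, 0.564], [0.635, 0.754, -0.169], [-0.526, 0.262, -0.809]]
force: [0.2, 0.1, 0.4]
finger_gap: 52.4
gripper_force: 0.0
```

Run:
```python
from h import *
from station import env,capture
q=np.load("q.npy");s=env.get_state()
R=frame(q,36,26);n=-R[:,2]
go(s,T(q,(-135,-50,155))[0]+7*n,R)
c=capture("wrist")
g=cv2.resize(c["image"][...,::-1],(800,600),interpolation=cv2.INTER_CUBIC)
pickle.dump(c,open("w2.pkl","wb"));cv2.imwrite("pics/w2.png",g[100:500,150:700])
print(s["joint_positions"],s["force"],s["finger_gap"])
```

```text
shift first (old axes, cm) [ 0.3  -0.08  5.7 ] | turn deg [ 0.2 -0.  -0.3] | shift after turn (new axes) [ 0.3  -0.06  5.7 ]
[ 0.41438653 -0.56555322  1.93063629 -0.40761973  1.29391797 -0.38795077] [0.16704789 0.12257041 0.39142332] 52.39367294371832
```

View pics/w2.png

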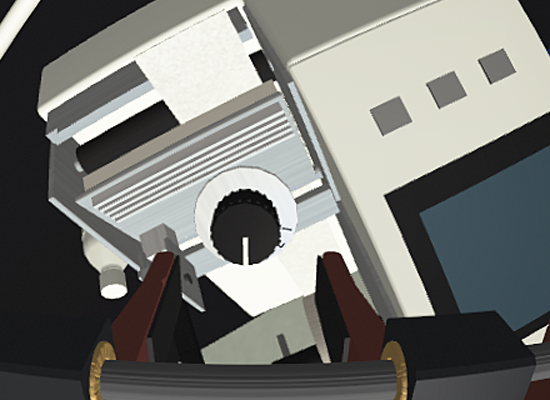

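Emit:
apply_moves(targets=[[-0.2,[0.15,0,1.5],[0,0,0]],[-0.2,[0.15,0,1.5],[0,0,0]],[-0.2,[0,0,1.5],[0,0,0]],[-0.2,[0,0,0.8],[0,0,0]],[-0.2,[0,0,0.3],[0,0,0]],[-0.2,[0,0,0],[0,0,0]],[0.6,[0,0,0],[0,0,0]],[0.6,[0,0,0],[0,0,0]],[0.6,[0,0,0],[0,0,0]],[0.6,[0,0,0],[0,0,0]],[0.6,[0,0,0],[0,0,0]],[0.6,[0,0,0],[0,0,0]]])

```text
time: 6.33
tool_pos: [547.9, 111.5, 161.5]
eef_rot: [[-0.566, 0.604, 0.561], [0.634, 0.754, -0.172], [-0.527, 0.259, -0.81]]
force: [-10.4, -5.5, 4.3]
finger_gap: 31.3
gripper_force: 30.0
```

Emit:
apply_moves(targets=[[0.6,[0,-0.1,0],[0,0,-3]],[0.6,[0,0,0],[0,0,-5]],[0.6,[0,0,0],[0,0,-5]],[0.6,[0,0,0],[0,0,-5]],[0.6,[0,0,0],[0,0,-5]],[0.6,[0,0,0],[0,0,-5]],[0.6,[0,0,0],[0,0,-5]],[0.6,[0,0,0],[0,0,-5]],[0.6,[0,0,0],[0,0,-5]],[0.6,[0,0,0],[0,0,-5]],[0.6,[0,0,0],[0,0,-4]],[0.6,[0,0,0],[0,0,0]],[0.6,[0,0,0],[0,0,0]]])

```text
time: 7.42
tool_pos: [547.9, 111.4, 161.5]
eef_rot: [[-0.823, -0.075, 0.563], [-0.204, 0.964, -0.17], [-0.53, -0.255, -0.809]]
force: [-7.9, -3.1, 2.1]
finger_gap: 31.2
gripper_force: 30.0
```

Emit:
apply_moves(targets=[[-0.2,[0,0,0],[0,0,0]],[-0.2,[0,0,0],[0,0,0]],[-0.2,[0,0,0],[0,0,0]],[-0.2,[0,0,0],[0,0,0]],[-0.2,[0,0,-1],[0,0,0]],[-0.2,[0,0,-2],[0,0,0]],[-0.2,[0,0,-3],[0,0,0]],[-0.2,[0,0,-3],[0,0,0]],[-0.2,[0,0,-3],[0,0,0]],[-0.2,[0,0,0],[0,0,5]],[-0.2,[0,0,0],[0,0,5]],[-0.2,[0,0,0],[0,0,5]],[-0.2,[0,0,0],[0,0,5]],[-0.2,[0,0,0],[0,0,6]],[-0.2,[0,0,0],[0,0,0]]])

```text
time: 8.67
tool_pos: [480.7, 132.8, 258.7]
eef_rot: [[-0.771, 0.295, 0.565], [0.243, 0.956, -0.167], [-0.589, 0.008, -0.808]]
force: [-0.6, -0.0, -0.3]
finger_gap: 52.7
gripper_force: 0.0
```

Run:
```python
from h import *
from station import env,capture
q=np.load("q.npy");s=env.get_state()
print(s["force"],s["finger_gap"],s["tool_pos"])
c=capture("wrist")
g=cv2.resize(c["image"][...,::-1],None,fx=2,fy=2,interpolation=cv2.INTER_CUBIC)
n=np.array([-.588,0,.809]);up=np.array([.809,0,.588])
f=np.linspace(0,6.3,40)
L=[[np.array([-135,-50,155])+27*(up*np.cos(a)+np.array([0,1,0])*np.sin(a)) for a in f]]
for a in(1.4,1.57,1.75): L.append([(-105,-112,155),(-105-60*np.cos(a),-112,155+60*np.sin(a))])
for l in L: cv2.polylines(g,[(fproj(c,T(q,l))*2).astype(np.int32)],False,(0,0,255),1)
u=(fproj(c,T(q,(-125,-85,180)))*2)[0].astype(int);print(u)
cv2.imwrite("pics/w3.png",g[max(u[1]-300,0):u[1]+300,max(u[0]-400,0):u[0]+400])
# lever grasp prep: angle 1.65, grip 45 from axis, tcp 10 mm beyond along tool z
R=frame(q,40);a=1.65
P=T(q,(-105-45*np.cos(a),-112,155+45*np.sin(a)))[0]+10*R[:,2]
print(P);go(s,P-90*R[:,2],R)
```

```text
[-0.55541328 -0.00574411 -0.29332266] 52.74731635526535 [480.65604606 132.78609398 258.69980457]
[545 530]
[573.05704899  39.41433106 192.19848185]
shift first (old axes, cm) [-4.86 -6.22  3.17] | turn deg [ 0.3 -3.9 -0.5] | shift after turn (new axes) [-4.58 -6.24  3.52]
```

View pics/w3.png

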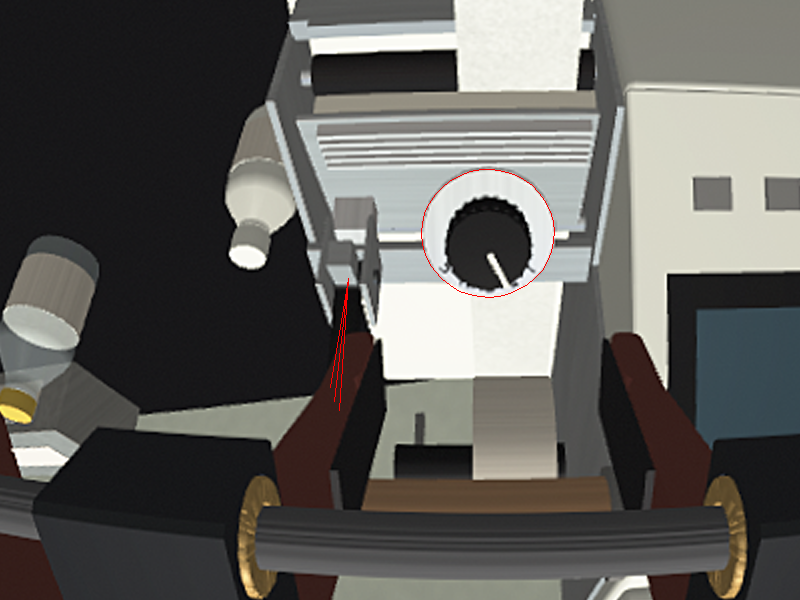

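Emit:
apply_moves(targets=[[0.2,[-1.6,-2.1,1],[0,0,0]],[0.2,[-1.6,-2.1,1],[0,0,0]],[0.2,[-1.6,-2.1,1.1],[0,0,0]],[0.2,[0,0,0],[0,-4,-0.5]],[0.2,[0,0,0],[0,0,0]],[0.2,[0,0,0],[0,0,0]]])

```text
time: 9.22
tool_pos: [516.5, 55.7, 260.2]
eef_rot: [[-0.735, 0.284, 0.615], [0.217, 0.959, -0.183], [-0.642, -0.001, -0.767]]
force: [0.4, -0.5, 0.5]
finger_gap: 35.1
gripper_force: 0.0
```

Run:
```python
from h import *
from station import env,capture
q=np.load("q.npy");s=env.get_state()
print(s["force"],s["finger_gap"],s["tool_pos"],s["joint_positions"])
R=frame(q,40);a=1.65
P=T(q,(-105-45*np.cos(a),-112,155+45*np.sin(a)))[0]+10*R[:,2]
go(s,P,R)
c=capture("wrist");pickle.dump(c,open("w4.pkl","wb"))
g=cv2.resize(c["image"][...,::-1],None,fx=2,fy=2,interpolation=cv2.INTER_CUBIC)
f=np.linspace(0,6.3,40)
L=[]
for a in(1.4,1.57,1.75): L.append([(-105,-112,155),(-105-60*np.cos(a),-112,155+60*np.sin(a))])
for l in L: cv2.polylines(g,[(fproj(c,T(q,l))*2).astype(np.int32)],False,(0,0,255),1)
u=(fproj(c,T(q,(-105,-112,185)))*2)[0].astype(int);print(u)
cv2.imwrite("pics/w4.png",cv2.resize(g[u[1]-200:u[1]+200,u[0]-200:u[0]+200],(600,600)))
```

```text
[ 0.42561321 -0.5371231   0.4622508 ] 35.061647454851595 [516.46898145  55.670747   260.22865623] [ 0.27283992 -0.69285505  1.94285037 -0.36381714  1.29340938 -1.01852169]
shift first (old axes, cm) [-0.15  0.06  9.  ] | turn deg [ 0.2 -0.1  0.4] | shift after turn (new axes) [-0.14  0.09  9.  ]
[637 465]
```

View pics/w4.png

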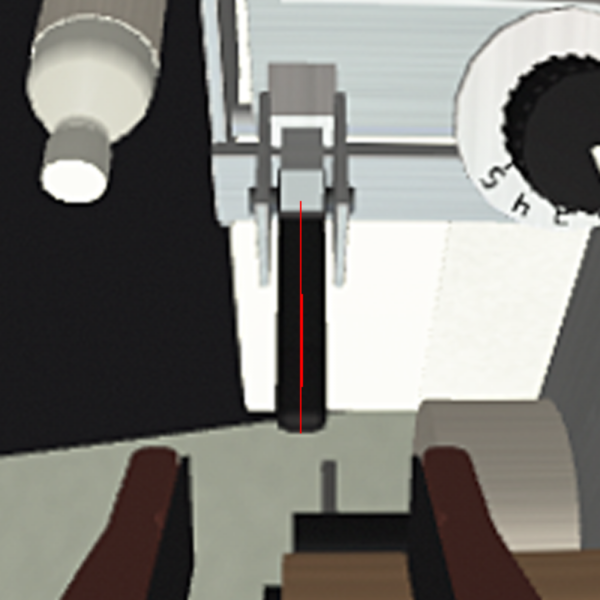

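Emit:
apply_moves(targets=[[0.2,[-0.1,0.05,2],[0,0,0]],[0.2,[-0.05,0,2],[0,0,0]],[0.2,[0,0,2],[0,0,0]],[0.2,[0,0,2],[0,0,0]],[0.2,[0,0,1],[0,0,0]],[0.2,[0,0,0],[0,0,0]],[0.9,[0,0,0],[0,0,0]],[0.9,[0,0,0],[0,0,0]],[0.9,[0,0,0],[0,0,0]],[0.9,[0,0,0],[0,0,0]],[0.9,[0,0,0],[0,0,0]]])

```text
time: 10.18
tool_pos: [573.9, 39.0, 194.5]
eef_rot: [[-0.732, 0.286, 0.618], [0.219, 0.958, -0.184], [-0.645, 0.0, -0.764]]
force: [-3.4, -3.3, 3.0]
finger_gap: 12.0
gripper_force: 30.0
```

Run:
```python
from h import *
from station import env
q=np.load("q.npy");s=env.get_state()
R=np.array(s["eef_rot"]);L=T([0,0,-q[2]],(np.array(s["tool_pos"])+-10*R[:,2])-[q[0],q[1],0])[0]-[-105,-112,155]
print("grip rel pivot",L.round(1),np.arctan2(L[2],-L[0]),s["finger_gap"],s["force"])
r=np.hypot(L[0],L[2]);a=np.linspace(np.arctan2(L[2],-L[0]),0,18)
G=np.c_[-r*np.cos(a),r*np.sin(a)];d=np.diff(G,axis=0)/10
t=np.radians(40)
print(np.c_[-np.cos(t)*d[:,0]-np.sin(t)*d[:,1],np.sin(t)*d[:,0]-np.cos(t)*d[:,1]].round(2).tolist())
```

```text
grip rel pivot [ 4.4 -0.2 47.2] 1.6644226421782689 12.029358969885386 [-3.42536106 -3.26580297  2.9785898 ]
[[0.34, -0.31], [0.37, -0.28], [0.4, -0.24], [0.42, -0.2], [0.44, -0.16], [0.45, -0.12], [0.46, -0.07], [0.46, -0.03], [0.46, 0.02], [0.46, 0.06], [0.45, 0.11], [0.44, 0.15], [0.42, 0.19], [0.4, 0.23], [0.38, 0.27], [0.35, 0.31], [0.32, 0.34]]
```

Gripped (gap 12 mm). I'll swing half way first and check the force.

Emit:
apply_moves(targets=[[0.9,[0.34,0,-0.31],[0,0,0]],[0.9,[0.37,0,-0.28],[0,0,0]],[0.9,[0.4,0,-0.24],[0,0,0]],[0.9,[0.42,0,-0.2],[0,0,0]],[0.9,[0.44,0,-0.16],[0,0,0]],[0.9,[0.45,0,-0.12],[0,0,0]],[0.9,[0.46,0,-0.07],[0,0,0]],[0.9,[0.46,0,-0.03],[0,0,0]]])

```text
time: 10.85
tool_pos: [542.2, 48.5, 186.4]
eef_rot: [[-0.728, 0.286, 0.623], [0.218, 0.958, -0.185], [-0.65, 0.002, -0.76]]
force: [2.8, -4.1, 6.3]
finger_gap: 11.3
gripper_force: 30.0
```

Emit:
apply_moves(targets=[[0.9,[0.46,0,0.02],[0,0,0]],[0.9,[0.46,0,0.06],[0,0,0]],[0.9,[0.45,0,0.11],[0,0,0]],[0.9,[0.44,0,0.15],[0,0,0]],[0.9,[0.42,0,0.19],[0,0,0]],[0.9,[0.4,0,0.23],[0,0,0]],[0.9,[0.38,0,0.27],[0,0,0]],[0.9,[0.35,0,0.31],[0,0,0]]])

```text
time: 11.52
tool_pos: [525.1, 54.7, 154.9]
eef_rot: [[-0.729, 0.285, 0.622], [0.22, 0.958, -0.182], [-0.648, 0.004, -0.761]]
force: [0.1, -0.4, -0.9]
finger_gap: 4.6
gripper_force: 0.0
```

```bash
cat >> h.py <<'E'
def lev(s,k=10):
    q=np.load("q.npy");R=np.array(s["eef_rot"]);L=T([0,0,-q[2]],(np.array(s["tool_pos"])-k*R[:,2])-[q[0],q[1],0])[0]-[-105,-112,155]
    print("grip rel pivot",L.round(1),np.arctan2(L[2],-L[0]),s["finger_gap"],np.round(s["force"],1),s["time"])
E
python3 -c "
from h import *
from station import env
lev(env.get_state())"
```

```text
grip rel pivot [-46.8   0.6   7.6] 0.1600320507306299 4.564191733106259 [ 0.1 -0.4 -0.9] 11.5167
```

```bash
cat >> h.py <<'E'
def scan(c,f,angs=np.arange(0,1.95,.1)):
    q=np.load("q.npy");g=cv2.cvtColor(c["image"],cv2.COLOR_RGB2GRAY)
    out=[]
    for a in angs:
        v=[]
        for y in(-125,-112,-99):
            P=[(-105-r*np.cos(a)-4*np.sin(a),y,155+r*np.sin(a)+4*np.cos(a)*0) for r in range(22,70,6)]
            uv=f(c,T(q,P)).astype(np.float32)
            v.append(cv2.remap(g,uv[:,:1].copy(),uv[:,1:].copy(),cv2.INTER_LINEAR).ravel().astype(int))
        print(round(a,1),*(" ".join(map("{:3d}".format,x)) for x in v),sep=" | ")
E
python3 - <<'E'
from h import *
from station import env,capture
for n,f in(("wrist",fproj),("side",proj)):
    c=capture(n);pickle.dump(c,open(n+"5.pkl","wb"));print(n);scan(c,f)
E
```

```text
wrist
0.0 |  39  38  65 214  91  68  84  88 | 161 161 161 160 161 165  91 116 |  39  39  39  37  63 192 118  76
0.1 |  40  39  38  45 210 203  91  88 | 161 161 160 161 161 160 161 160 |  40  39  39  38  32 180  93  90
0.2 |  38  38  39  40  35  53 198 197 |  85 166 161 161 161 160 160 161 |  39  39  39  40  38  37  45 207
0.3 |  39  39  38  38  39  39  39  38 |  18  19  19  18  17  16  16  46 |  39  39  39  38  39  40  38  40
0.4 |  39  39  39  38  32  23  24  24 |  15  15  17  15  15  17  14  15 |  40  39  39  39  34  24  23  24
0.5 |  33  23  23  24  24  22  23  23 |  15  15  15  16  16  16  14  16 |  33  23  24  24  23  24  24  24
0.6 |  23  25  24  23  24  24  22  23 |  15  15  15  14  16  17  17  17 |  24  25  24  23  23  24  23  24
0.7 |  24  24  23  24  23  24  23  28 |  15  16  17  14  16  27  48  59 |  24  24  23  23  23  24  23  27
0.8 |  24  23  24  23  23  24  27  77 |  15  17  16  16  47  54  62  78 |  23  23  23  23  23  25  26  79
0.9 |  24  24  24  24  24  23  77  76 |  15  16  17  48  52  56  87  50 |  24  23  23  23  24  24  79  79
1.0 |  23  23  23  24  27  77  76 
[... 2450 characters left out ...]
94 160 168 128 105 141 152 208 | 155 163 176 151 162 184 191 198
1.4 | 191 199 233 205 176 159 152 138 | 147 166 120 121 143 195 238 243 | 170 188 132 142 176 188 243 243
1.5 | 197 231 226 211 205 198 162 100 | 187 126 120 144 218 244 243 242 | 189 137 125 164 206 243 242 242
1.6 | 210 242 238 240 238 188 108  73 | 155 103 144 207 243 243 242 242 | 184 113 149 195 243 242 242 242
1.7 | 237 254 251 250 213 143 112 115 | 128 134 169 240 243 242 242 243 | 132 115 169 243 242 242 242 242
1.8 | 250 244 250 241 181 151 158 109 | 108 145 223 243 242 242 243 242 | 105 148 217 243 242 242 242 242
1.9 | 249 242 249 222 183 193 157  98 | 111 144 238 242 242 242 242 242 | 103 167 243 242 242 242 242 242
```

Emit:
apply_moves(targets=[[0.3,[0,0,0],[0,0,0]],[0.3,[0,0,0],[0,0,0]],[0.3,[0,0,0],[0,0,0]],[0.3,[0,0,0],[0,0,0]],[0.3,[0,0,-1],[0,0,0]],[0.3,[0,0,-2],[0,0,0]],[0.3,[0,0,-3],[0,0,0]],[0.3,[0,0,-3],[0,0,0]],[0.3,[0,0,0],[0,0,0]]])

```text
time: 12.37
tool_pos: [468.1, 71.7, 226.5]
eef_rot: [[-0.728, 0.284, 0.624], [0.22, 0.959, -0.18], [-0.649, 0.006, -0.761]]
force: [-0.2, -0.5, 0.8]
finger_gap: 31.1
gripper_force: 0.0
```

Run:
```python
from h import *
from station import env,capture
lev(env.get_state())
c=capture("wrist");pickle.dump(c,open("w6.pkl","wb"));scan(c,fproj)
```

```text
grip rel pivot [-106.3    0.2   79.1] 0.6400323541919472 31.094536434193504 [-0.2 -0.5  0.8] 12.3667
0.0 | 203 192  92 252 210 165 118 250 | 164 165 166 166 136 118 121 122 | 203 180  92 241 211 205 207 202
0.1 | 200 205 155  85 254 255 190 115 | 164 164 165 166 166 119 211 121 | 203 205 150  93 180 254 197 201
0.2 | 203 200 203 207  90 108 255 244 | 164 164 164 164 165 165 166 146 | 203 202 204 205  93  88 202 253
0.3 | 205 202 203 201 203 206 207  91 | 157 167 164 164 164 165 165 165 | 202 202 203 202 202 205 196  93
0.4 | 215 210 203 202 202 202 203 201 |  17  16  40 140 172 166 164 164 | 205 202 201 201 202 203 203 202
0.5 | 255 255 255 255 255 254 235 205 |  17  17  17  17  17  16  16  16 | 255 254 253 252 252 251 251 251
0.6 | 255 255 254 252 253 253 201 105 |  15  16  15  15  16  16  15  16 | 254 253 251 251 251 251 251 251
0.7 | 255 253 253 249 191 118  53  23 |  15  16  15  16  21  29  33  35 | 252 251 251 251 251 251 251 250
0.8 | 253 255 255 255 183  35  15 119 |  16  16  22  31  34  29 255 254 | 251 251 251 251 251 251 250 254
0.9 | 255 255 254 167  20 127 155 155 |  16  
[... 420 characters left out ...]
34 252 129 154 154 156 155 155 | 251 250 135 152 154 154 155 155
1.4 | 254 254 156 155 154 155 155 152 |  35 251 155 153 155 156 153 129 | 251 251 150 154 154 154 154 117
1.5 | 254 238 158 155 154 154 153 154 |  27 255 155 153 156 155 154  14 | 251 254 150 155 153 155 155  15
1.6 | 255 177 157 154 155 153 152 154 |  70 193 154 154 156 154 157  14 | 251 209 152 153 154 154 160  18
1.7 | 255 149 156 155 155 155 152 154 | 223 141 153 155 156 154 116  14 | 251 142 152 154 154 155 100  18
1.8 | 255 153 156 154 154 155 152 154 | 255 152 153 156 156 154  42  15 | 250 149 153 154 154 155  37  19
1.9 | 255 154 155 154 154 155 152 154 | 255 153 153 156 156 154  24  15 | 250 151 153 155 154 155  25  19
```

Run:
```python
from h import *
c=pickle.load(open("w6.pkl","rb"));q=np.load("q.npy")
C=-c["R"].T@c["t"];print("cam local",T([0,0,-q[2]],C-[q[0],q[1],0]).round())
g=cv2.cvtColor(c["image"],cv2.COLOR_RGB2GRAY)
u=fproj(c,T(q,[(-105,-112,155),(-105,-112,200),(-150,-112,155)]));print(u.round(1))
uc=int(u[:,0].mean().round())
for r in range(int(u[:,1].min())-40,int(u[:,1].max())+40,2): print(r,g[r,uc-12:uc+13:2].tolist())
for a in np.arange(0,1.7,.1):
    o=[]
    for r in(8,40,60):
      for h in(-1,1):
        t=(5 if r>=40 else 3.5)*h
        o.append(fproj(c,T(q,(-105-r*np.cos(a)+t*np.sin(a)*-1,-112,155+r*np.sin(a)+t*np.cos(a))))[0,1].round(1))
    print(round(a,1),o)
```

```text
cam local [[-372. -113.  297.]]
[[316.2 270.4]
 [316.5 322.6]
 [316.4 240.5]]
200 [201, 201, 200, 131, 135, 135, 135, 134, 136, 135, 135, 132, 133]
202 [200, 200, 199, 202, 203, 204, 205, 204, 205, 204, 203, 217, 218]
204 [200, 200, 200, 217, 216, 206, 206, 206, 206, 206, 206, 206, 206]
206 [201, 201, 200, 201, 201, 201, 201, 201, 200, 201, 201, 200, 201]
208 [203, 204, 203, 203, 203, 203, 203, 203, 203, 202, 202, 202, 202]
210 [198, 197, 197, 197, 197, 197, 197, 197, 197, 197, 197, 197, 196]
212 [201, 200, 201, 200, 201, 201, 200, 200, 200, 200, 201, 200, 200]
214 [202, 202, 202, 202, 201, 201, 201, 201, 201, 201, 200, 201, 201]
216 [202, 202, 202, 203, 203, 203, 203, 203, 203, 203, 202, 203, 202]
218 [205, 209, 208, 208, 209, 208, 209, 209, 209, 208, 208, 207, 205]
220 [209, 107, 115, 117, 114, 116, 113, 110, 111, 115, 115, 125, 208]
222 [209, 112, 123, 125, 123, 125, 121, 119, 119, 125, 123, 130, 207]
224 [211, 113, 123, 126, 123, 124, 122, 120, 120, 125, 123, 130, 210]
226 [208, 112, 123, 125, 123, 126, 122, 119, 120, 124, 124, 129, 205]
228 [205, 114, 123, 127, 123, 125, 122, 11
[... 5680 characters left out ...]
64(276.2), np.float64(276.1), np.float64(301.5), np.float64(302.4), np.float64(319.8), np.float64(321.5)]
1.2 [np.float64(277.4), np.float64(276.5), np.float64(306.1), np.float64(305.8), np.float64(326.4), np.float64(326.9)]
1.3 [np.float64(278.5), np.float64(276.8), np.float64(310.2), np.float64(308.7), np.float64(332.2), np.float64(331.4)]
1.4 [np.float64(279.6), np.float64(277.0), np.float64(313.8), np.float64(311.1), np.float64(337.1), np.float64(335.1)]
1.5 [np.float64(280.5), np.float64(277.1), np.float64(316.9), np.float64(313.1), np.float64(341.0), np.float64(337.9)]
1.6 [np.float64(281.4), np.float64(277.2), np.float64(319.4), np.float64(314.5), np.float64(344.1), np.float64(339.9)]
```

Emit:
apply_moves(targets=[[1,[-1.5,0,1.3],[0,0,0]],[1,[-1.5,0,1.3],[0,0,0]],[1,[-1.5,0,1.3],[0,0,0]],[1,[-1.6,0,1.2],[0,0,0]],[1,[0,0,0],[0,0,0]],[1,[0,0,0],[0,0,0]],[1,[0.75,0,0.9],[0,0,0]],[1,[0.75,0,0.9],[0,0,0]],[1,[0,0,0],[0,0,0]]])

```text
time: 13.17
tool_pos: [543.7, 48.1, 191.7]
eef_rot: [[-0.737, 0.285, 0.613], [0.218, 0.959, -0.184], [-0.64, -0.002, -0.768]]
force: [-1.4, 0.1, 0.0]
finger_gap: 0.6
gripper_force: 0.0
```

Run:
```python
from h import *
from station import env
s=env.get_state();lev(s,0)
q=np.load("q.npy");R=np.array(s["eef_rot"]);L=T([0,0,-q[2]],np.array(s["tool_pos"])-[q[0],q[1],0])[0]-[-105,-112,155]
a=np.array([.7,.6,.5,.4,.3,.2,.1,0,-.05])
G=np.c_[-47*np.cos(a)+4.5*np.sin(a)+7.7,47*np.sin(a)+4.5*np.cos(a)+6.4]
G=np.vstack([[L[0],L[2]],G]);d=np.diff(G,axis=0)/10
x,z=T([0,0,-q[2]],np.array([R[:,0],R[:,2]]))
print(np.c_[d@x[[0,2]],d@z[[0,2]]].round(2).tolist())
```

```text
grip rel pivot [-20.7  -0.3  36.7] 1.0578066314651227 0.6416820611591244 [-1.4  0.1  0. ] 13.1667
[[0.14, -0.56], [0.47, 0.06], [0.46, 0.11], [0.45, 0.15], [0.43, 0.2], [0.41, 0.24], [0.38, 0.28], [0.35, 0.31], [0.16, 0.17]]
```

Emit:
apply_moves(targets=[[1,[0,0,-0.56],[0,0,0]],[1,[0.3,0,0],[0,0,0]],[1,[0.3,0,0.06],[0,0,0]],[1,[0.46,0,0.11],[0,0,0]],[1,[0.45,0,0.15],[0,0,0]],[1,[0.43,0,0.2],[0,0,0]],[1,[0.41,0,0.24],[0,0,0]],[1,[0.38,0,0.28],[0,0,0]]])

```text
time: 13.83
tool_pos: [527.8, 53.1, 174.3]
eef_rot: [[-0.733, 0.285, 0.617], [0.219, 0.958, -0.183], [-0.644, 0.001, -0.765]]
force: [-1.7, 1.2, 2.7]
finger_gap: 0.1
gripper_force: 1.1
```

```bash
python3 -c "
from h import *
from station import env
lev(env.get_state(),0)"
```

```text
grip rel pivot [-37.3  -0.1  19.3] 0.47841994029934526 0.12502344240064522 [-1.7  1.2  2.7] 13.8333
```

Emit:
apply_moves(targets=[[1,[0.3,0,0.25],[0,0,0]],[1,[0.3,0,0.25],[0,0,0]],[1,[0.15,0,0.2],[0,0,0]],[1,[0,0,0],[0,0,0]],[1,[0,0,0],[0,0,0]]])

```text
time: 14.25
tool_pos: [527.3, 53.4, 166.1]
eef_rot: [[-0.732, 0.285, 0.619], [0.219, 0.958, -0.183], [-0.645, 0.001, -0.764]]
force: [-4.7, 1.4, 7.4]
finger_gap: 0.7
gripper_force: 3.8
```

```bash
python3 -c "
from h import *
from station import env
lev(env.get_state(),0)"
```

```text
grip rel pivot [-37.9   0.1  11.1] 0.2854626075184265 0.6517923906701565 [-4.7  1.4  7.4] 14.25
```

Emit:
apply_moves(targets=[[1,[0.13,0,0.15],[0,0,0]],[1,[0.13,0,0.15],[0,0,0]],[1,[0,0,0],[0,0,0]],[1,[0,0,0],[0,0,0]]])

```text
time: 14.58
tool_pos: [528.1, 53.5, 165.4]
eef_rot: [[-0.729, 0.285, 0.622], [0.219, 0.958, -0.183], [-0.649, 0.003, -0.761]]
force: [-10.9, 1.6, 15.8]
finger_gap: 0.9
gripper_force: 8.0
```

```bash
python3 -c "
from h import *
from station import env
lev(env.get_state(),0)"
```

```text
grip rel pivot [-37.1   0.4  10.4] 0.2741880629652249 0.8878625024094385 [-10.9   1.6  15.8] 14.5833
```

Emit:
apply_moves(targets=[[1,[-0.3,0,-0.4],[0,0,0]],[1,[-0.5,0,-1.5],[0,0,0]],[1,[0,0,-3],[0,0,0]],[1,[0,0,-3],[0,0,0]],[1,[0,0,-3],[0,0,0]],[1,[0,0,-2],[0,0,0]],[1,[0,0,0],[0,0,0]],[1,[0,0,0],[0,0,0]]])

```text
time: 15.25
tool_pos: [453.3, 75.7, 264.3]
eef_rot: [[-0.733, 0.284, 0.617], [0.218, 0.959, -0.183], [-0.644, 0.001, -0.765]]
force: [-0.2, 0.2, 0.9]
finger_gap: 0.7
gripper_force: 0.0
```

Run:
```python
from h import *
from station import env,capture
lev(env.get_state(),0)
c=capture("wrist");q=np.load("q.npy");pickle.dump(c,open("w7.pkl","wb"))
g=cv2.cvtColor(c["image"],cv2.COLOR_RGB2GRAY)
u=fproj(c,T(q,[(-105,-112,155),(-165,-112,155)]));print(u.round(1))
uc=int(u[:,0].mean().round())
for r in range(int(u[:,1].min())-16,int(u[:,1].max())+30,2): print(r,g[r,uc-12:uc+13:2].tolist())
for a in(0,.06,.12,.2,.3,.5):
    o=[]
    for r in(8,60):
      for t in((-3.5,3.5) if r==8 else (-5,5)):
        o.append(float(fproj(c,T(q,(-105-r*np.cos(a)-t*-np.sin(a),-112,155+r*np.sin(a)+t*np.cos(a))))[0,1].round(1)))
    print(a,o)
# dial line check: brightness at knob top r=11 vs angle
n=np.array([-.588,0,.809]);up=np.array([.809,0,.588])
for k in np.arange(1,5.01,.25):
    b=(k-3)*.45;P=[np.array([-135,-50,155])+24.5*n+r*(up*np.cos(b)-np.array([0,1,0])*np.sin(b)) for r in(6,9,12)]
    uv=fproj(c,T(q,P)).round().astype(int);print(k,g[uv[:,1],uv[:,0]].tolist(),end="; ")
```

```text
grip rel pivot [-115.2   -0.2  109.3] 0.759427019718953 0.7212577102202861 [-0.2  0.2  0.9] 15.25
[[317.1 242.5]
 [317.5 200.3]]
184 [195, 194, 194, 195, 194, 194, 194, 195, 194, 194, 194, 195, 194]
186 [197, 196, 196, 195, 197, 196, 197, 196, 197, 196, 195, 196, 196]
188 [195, 196, 196, 197, 196, 196, 196, 197, 196, 196, 197, 197, 196]
190 [195, 196, 197, 197, 197, 197, 197, 197, 196, 197, 197, 197, 197]
192 [197, 197, 197, 197, 198, 197, 197, 198, 198, 197, 198, 197, 197]
194 [199, 202, 203, 204, 205, 204, 205, 205, 205, 205, 204, 202, 200]
196 [202, 194, 110, 125, 79, 72, 71, 68, 97, 119, 111, 178, 201]
198 [197, 190, 116, 27, 10, 13, 12, 13, 8, 19, 119, 177, 197]
200 [201, 193, 103, 11, 18, 19, 18, 16, 17, 10, 107, 180, 201]
202 [196, 190, 91, 14, 24, 20, 21, 19, 22, 14, 110, 174, 198]
204 [194, 187, 92, 22, 31, 31, 30, 31, 31, 23, 110, 168, 195]
206 [198, 190, 93, 28, 33, 34, 32, 33, 33, 27, 110, 170, 198]
208 [202, 190, 118, 26, 34, 35, 34, 34, 35, 31, 103, 171, 204]
210 [204, 221, 255, 23, 34, 33, 34, 35, 34, 21, 234, 229, 203]
212 [158, 91, 255, 22, 34, 33, 34, 34, 34, 18, 24
[... 1674 characters left out ...]
, 250, 250, 250, 250, 250, 251, 253, 252]
268 [250, 250, 250, 250, 250, 250, 250, 250, 250, 250, 250, 250, 250]
270 [250, 250, 250, 250, 250, 250, 250, 250, 250, 250, 250, 250, 250]
0 [234.3, 240.9, 195.3, 205.4]
0.06 [234.7, 241.5, 198.7, 209.4]
0.12 [235.0, 242.1, 202.4, 213.7]
0.2 [235.5, 242.9, 207.6, 219.6]
0.3 [236.3, 243.9, 214.7, 227.4]
0.5 [237.9, 245.8, 230.0, 243.5]
1.0 [30, 37, 37]; 1.25 [8, 36, 38]; 1.5 [63, 23, 37]; 1.75 [255, 80, 137]; 2.0 [255, 255, 255]; 2.25 [206, 153, 70]; 2.5 [206, 25, 30]; 2.75 [84, 37, 40]; 3.0 [28, 39, 39]; 3.25 [37, 41, 41]; 3.5 [40, 42, 42]; 3.75 [41, 41, 43]; 4.0 [41, 42, 42]; 4.25 [40, 42, 41]; 4.5 [39, 42, 43]; 4.75 [41, 41, 42]; 5.0 [40, 42, 42];
```

The lever's end face is at rows 196–203, which matches an angle of 0. The dial line reads 2, and the gripper is clear of everything.

```bash
python3 -c "
from station import ticket
print(ticket.hand_in())"
```

```text
the job is handed in; nothing more can be done
None
```

I set the pressure dial to 2, pushed the head-lock lever fully down and backed the gripper clear of both before handing in; the last wrist-camera picture confirmed both settings, but the hand-in returned no verdict.

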